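Strip a loose-bottomed cake tin for the wash-up

TASK

Take the little loose-bottomed cake tin, base and all, out from under the serving shelf and lower it down over the round stand, so that the stand pushes its base up and out through the top of the ring and the ring comes to rest on the stand's foot. Pick the base off the stand from above and lay it flat in the small compartment of the grey wash-up tray; then lift the ring off the stand and stand it, same way up as before, in the tray's large compartment. Set both down rather than dropping them, and leave the basin, the mug and the salt cellar standing where they are.

Things in the scene. Friction and masses are not known exactly. Their poses are not given: they have to be found in the camera images.
- tin_mid (a point): the tin's ring: plain steel, straight-sided, open at the top, 66 mm outside diameter, 28 mm high, wall 3 mm, with an inward lip 3 mm thick at its foot that leaves a 48 mm opening; 70 g or so. The point is on its axis, half-way up (14 mm over its underside); z is the ring's axis, upward. It stands upright on the table under the front (robot-side) edge of the shelf, in the left or the right place. Grasp it across its outside
- base_mid (a point): the tin's loose base: flat steel disc, 57 mm diameter, 5 mm thick, about 35 g, lying in the ring on its lip at the start. The point is its centre, half-way through its thickness; z is its axis
- stand_top (a point): fixed aluminium unmoulding stand: a round post 36 mm in diameter and 48 mm high, with a round foot 62 mm in diameter and 8 mm high. The point is the centre of the post's top face. With the ring down on the foot its underside is 40 mm below this point, and the base lies on the post's top
- stand: the same stand; origin on the table, on the post's axis
- tray: fixed shallow grey plastic tray, 310 x 160 mm outside (x by y), walls 5 mm thick and 30 mm high, floor 4 mm thick; origin at the centre of its underside. A wall across it, at x from -25 to -20 mm, parts the small compartment (-x side, 125 mm along x by 150 mm along y inside) from the large one (+x side, 170 by 150 mm inside). It may be turned any way round
- tray_small (a point): centre of the floor (upper face, 4 mm above the table) of the small compartment; axes as the tray's
- tray_large (a point): centre of the floor (upper face, 4 mm above the table) of the large compartment; axes as the tray's
- shelf: narrow fixed wooden serving shelf: board 100 mm deep (x), 390 mm wide (y), 16 mm thick, its underside 150 mm above the table, on two end panels 12 mm thick, open in front and behind, cups on top. Origin on the table under its middle; x points away from the robot, y along the board
- shelf_edge (a point): middle of the lower front (robot-side) edge of the shelf board, axes as the shelf's. The board reaches over the tin past its middle, so a tool pointing straight down cannot reach the tin: lean it about 40 degrees, fingers pointing down and forward under the board (towards shelf +x), closing along y
- basin_mid (a point): small round steel basin, 76 mm across its rim, 50 mm high, solid bottom; it stands under the shelf beside the tin, in the other of two places. Leave alone: not part of the job. The point is on its axis, half-way up
- mug_mid (a point): white mug, 80 mm across, 95 mm high. Leave alone: not part of the job. The point is on its axis, half-way up
- salt_mid (a point): small glass salt cellar, 36 mm across, 70 mm high. Leave alone: not part of the job. The point is on its axis, half-way up
- tin: the same ring; origin at the centre of its underside
- base: the same base; origin at the centre of its underside
Not all that is in view belongs to the job. Leave any purple or turquoise look-alike of the stand alone.

How it is judged:
By the outcome, as a careful person would: the job done as asked, in the order asked, and still so for the second after the job is handed in, with the robot touching nothing.
It also fails if it takes over 72 s, if anything falls off the work surface, if the arm or the gripper's body presses on something with over 40 N, if the wrist force passes 120 N, or if a joint passes its speed limit or range.

ROBOT

A 6-joint arm with a two-finger parallel gripper is mounted at the origin on the work surface. World frame = base frame: x ahead of the robot, y to its left, z up, the work surface at z = 0. Lengths are in mm, angles in degrees, forces in N, time in s.
With the tool pointing down it reaches from about 300 to 875 mm from the base axis. Payload 4.2 kg.
Tool frame: the origin (TCP) lies at the very end of the fingers, on their centre line; the grasp point (between the pads) lies 19 mm behind it; z points along the fingers, y is the direction in which the jaws open and shut (so a half turn about z gives the same grasp; the last joint's range is limited). The gripper opens to 85 mm and grips with 20 to 120 N. Pads are 22 mm wide; open, the fingers measure 114 mm over their backs; the gripper's body (76 mm by 85 mm) begins 54 mm behind the grasp point. The pads swing forward as they close: fully open they stand 13 mm farther back than shut.
Start: joints at [-65.203, 18.312, 89.639, -0, 72.044, -1.146], TCP at [251.559, -517.068, 231.338] pointing down, gripper open.
Joint ranges: [-177.97, 177.97], [-48.28, 115.42], [12.27, 149.76], [-77.06, 257.06], [2.81, 150.46], [-146.56, 146.56]. Speed limits (degrees/s): [147.25, 147.25, 180, 180, 180, 180].

INTERFACE

Orientations are given as [roll, pitch, yaw] about the fixed x, y, z axes, in that order (R = Rz(yaw) Ry(pitch) Rx(roll)).
In Python, from plant import robot, cams, ticket gives the robot as it stands.
- The arm moves only by the tool arm_command, never from a script. Its argument "increments" is a list of rows, each a list of 3 entries, a list of its own where there are three numbers: the shift along the tool's x, y, z in m, then the turn about the tool's z in degrees, then the opening, from 0 (shut) to 1 (fully open). A call has 1 to 12 rows; each row shifts and turns the commanded pose from where the row before left it, along the tool's axes as they then stand; what a row does not reach is not made up. A row lasts 1/10 s, in which the tool goes at most 50 mm and 8.59 degrees, less where a joint would pass 70% of its speed; a pose out of reach is approached as far as the arm can. A call with a gripper value outside its range is refused whole. The fingers move at their own pace and stop on an object; the grip force is fixed at half the most. Time passes only in rows, so rows that do not move let the fingers close. It gives the time, the measured TCP pose, the force and the opening at its end, in the units of the state.
- robot.get_state(): the state, without advancing time (a new reading comes with each control period).
- cams.read_camera(name): name is "scene" or "side" or "wrist"; returns a dict with "frame" (400x640x3 uint8, blue, green, red), "fx", "fy", "cx", "cy" (pixels), "cam_to_world" (4x4, takes a point from camera to world coordinates). Camera axes: x right, y down, z forward; pixel columns grow to the right and rows downward; lengths in mm; the calibration is good to about 2 mm. A picture is of the moment at which its call begins. There is no depth.
- ticket.finish_job(): hands the job in, once; it reports no verdict.
The state is a dict: "time": time; "q": joint angles; "joint_vel": joint speeds; "effort": joint torques, N m; "eef_pos": TCP position; "tool_rot": TCP orientation; "wrist_force": force on the tool from outside, world axes, zero at the start; "moment": the same for the moment, N m; "finger_gap": opening from 0.0 (shut) to 1.0 (fully open).
Only numpy, scipy, OpenCV 4.12 (cv2) and the standard library are available. Lean on these libraries where they do the work, as an engineer would, in place of code of your own. Each camera call takes 0.05 s, during which the arm holds its last target. There are 200 camera calls.

## Working session

There is one attempt and no reset: what is moved stays moved. The work goes in short steps, Python scripts to look and compute and a tool call to move; the robot and the scene stay as the last step left them, time stands still between calls to the robot, and variables do not carry over. Pictures are saved under pics/ and viewed, about 8 in all and at most 12, crops included, and the job is handed in when it is done.

Besides the shell and the picture viewer there is one more tool, called after "Call:" as a command line: name --argument value ..., lists and objects as JSON in quotes. arm_command: Moves the arm, as the interface text tells. Its arguments: {"type":"object","properties":{"increments":{"type":"array"}},"required":["increments"]}

```bash
ls; mkdir -p pics; python3 - <<'E'
from plant import robot,cams,ticket
import cv2
print(robot.get_state())
for n in("scene","side"):
    c=cams.read_camera(n);cv2.imwrite(f"pics/{n}0.png",cv2.resize(c["frame"],(800,500),interpolation=cv2.INTER_CUBIC));print(n,c["fx"],c["fy"],c["cx"],c["cy"],c["cam_to_world"].round(3).tolist())
    cv2.imwrite(f"pics/{n}0raw.png",c["frame"])
E
```

```text
pics
{'time': 0.0, 'q': array([-6.52019601e+01,  1.83492107e+01,  8.97079914e+01,  1.68850704e-03,
        7.20438753e+01, -1.14531754e+00]), 'joint_vel': array([ 0.03158729, -0.05626246,  0.02581119, -0.02974931,  0.0360586 ,
        0.01836117]), 'effort': array([ 3.64451807e-04, -4.15523529e+01, -2.34161836e+01,  1.09854432e-04,
        8.01008544e-03, -3.07270318e-05]), 'eef_pos': array([ 251.35991257, -516.60154719,  230.49588359]), 'tool_rot': array([-1.79898975e+02, -3.62538321e-03,  2.59428322e+01]), 'wrist_force': array([ 0.46825332, -0.37089367, -0.30447983]), 'moment': array([ 0.03930825, -0.02453394, -0.04870158]), 'finger_gap': 1.0010786656217878}
scene 382.17595531850213 382.17595531850213 323.45145346159154 199.17529279767868 [[-0.194, -0.929, 0.316, 194.781], [-0.981, 0.187, -0.053, 38.768], [-0.01, -0.32, -0.947, 1157.11], [0.0, 0.0, 0.0, 1.0]]
side 408.87239756590577 408.87239756590577 318.18532203100506 199.19139472488183 [[-0.357, -0.893, 0.275, 264.007], [-0.934, 0.344, -0.097, 66.109], [-0.008, -0.292, -0.956, 1042.689], [0.0, 0.0, 0.0, 1.0]]
```

View pics/scene0.png

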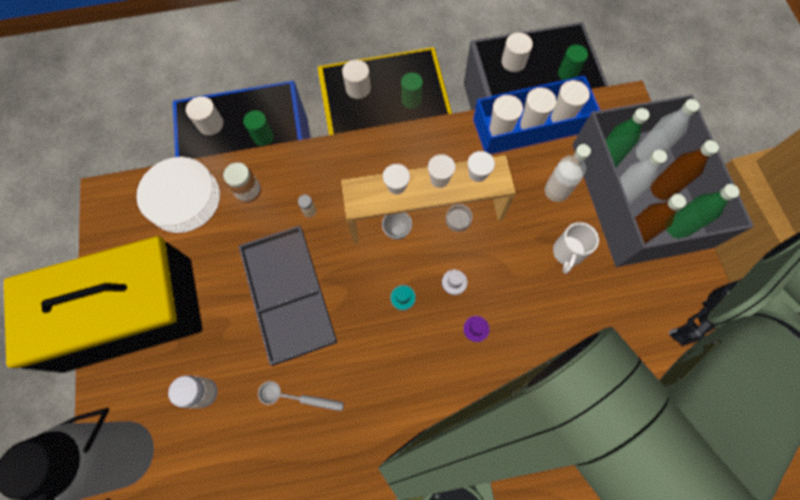

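View pics/side0.png

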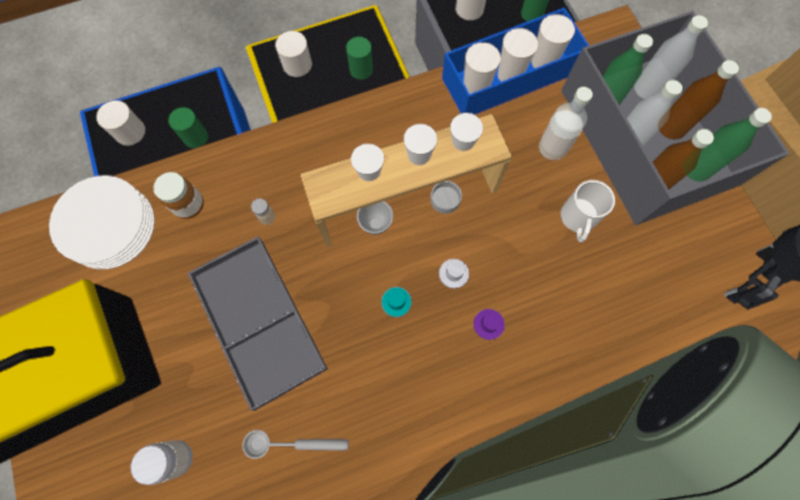

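Both views show the scene. The shelf is at about (430,190) in the scene view, with two round items under its front edge at (397,225) and (459,217). The grey stand is at (455,282), with teal and purple decoys beside it. The tray spans (241,240) to (335,345), and the mug is at (577,240). Next I'll enlarge the shelf and stand area.

```bash
python3 - <<'E'
import cv2,numpy as np
a=cv2.imread("pics/scene0raw.png");b=cv2.imread("pics/side0raw.png")
# crop 200x150 x4 = 800x600 ; stack: two 200x75
A=a[140:280,185:435];B=b[85:225,235:435]
A=a[155:245,260:420];B=b[135:240,235:395]
im=np.vstack([cv2.resize(x,None,fx=5,fy=5,interpolation=cv2.INTER_CUBIC) for x in(A[:60*2],)])
cv2.imwrite("pics/c1.png",cv2.resize(a[140:260,265:425],(800,600),interpolation=cv2.INTER_CUBIC))
cv2.imwrite("pics/c2.png",cv2.resize(b[130:250,240:400],(800,600),interpolation=cv2.INTER_CUBIC))
E
```

```text
(no output)
```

View pics/c1.png

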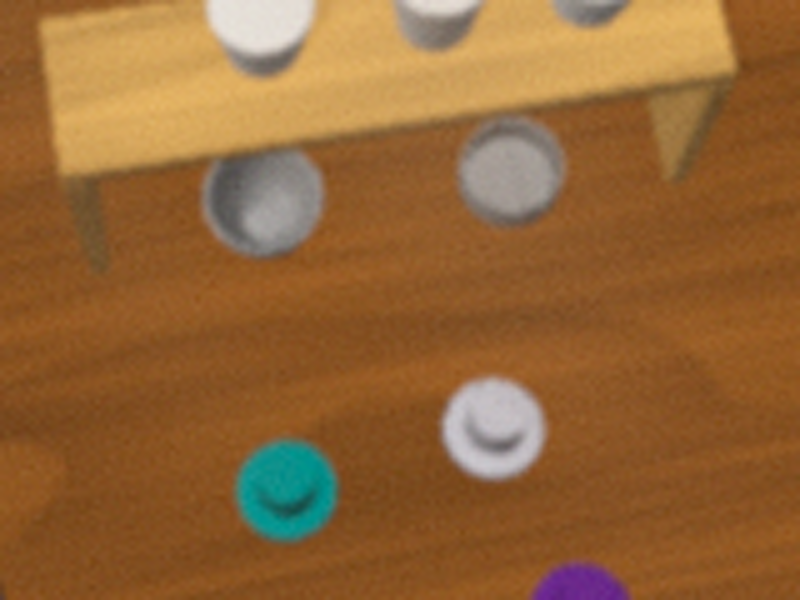

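View pics/c2.png

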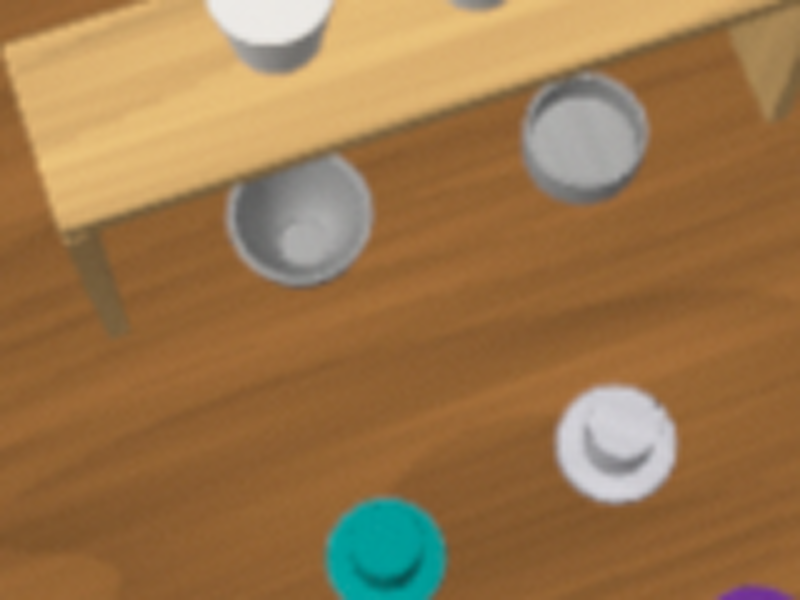

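The tin, with the flat disc inside, is the right-hand item at c1 (511,168). The basin is on the left at (263,200) and the stand foot at (494,428). In c2 the same items are at (586,131), (300,218) and (616,444).

```bash
cat > h.py <<'E'
import numpy as np
from scipy.spatial.transform import Rotation as R
def ray(c,u,v,z):
    M=np.array(c["cam_to_world"]);d=M[:3,:3]@[(u-c["cx"])/c["fx"],(v-c["cy"])/c["fy"],1];o=M[:3,3]
    return (o+d*(z-o[2])/d[2])[:2].round(1)
def pose(s): return np.array(s["eef_pos"]),R.from_euler("xyz",s["tool_rot"],degrees=True)
E
python3 - <<'E'
from plant import cams
from h import *
S=cams.read_camera("scene");D=cams.read_camera("side")
f1=lambda x,y:((x+.5)/5-.5+265,(y+.5)/5-.5+140)
f2=lambda x,y:((x+.5)/5-.5+240,(y+.5)/5-.5+130)
g=lambda x,y:((x+.5)/1.25-.5,(y+.5)/1.25-.5)
for n,z,a,b in[("tin",28,(511,168),(586,131)),("foot",8,(494,428),(616,444)),("post",48,(499,412),(621,427)),("basin",50,(263,198),(300,215)),("shelfL",150,(63,178),(68,237)),("shelfR",150,(733,76),None)]:
    print(n,ray(S,*f1(*a),z),ray(D,*f2(*b),z) if b else "")
for n,z,a,b in[("tA",30,(241,246),(190,272)),("tB",30,(300,228),(259,238)),("tC",30,(335,344),(325,368)),("tD",30,(272,363),(253,408)),("div1",30,(259,307),(229,347)),("div2",30,(318,291),(295,313)),("mug",95,(581,238),(593,201)),("shR",150,(514,195),(509,157)),("bottle",100,(583,152),(583,97))]:
    print(n,ray(S,*g(*a),z),ray(D,*g(*b),z))
E
```

```text
tin [ 629.9 -177. ] [ 632.1 -177.1]
foot [ 470.2 -130.6] [ 470.9 -129. ]
post [ 469.6 -129.8] [ 470.1 -127.2]
basin [632.4 -17. ] [634.1 -15.7]
shelfL [627.4  97.3] [625.4  97. ]
shelfR [ 613.5 -292.5] 
tA [659.6 375.3] [662.6 378.3]
tB [678.4 224.1] [682.3 225.2]
tC [373.1 180.1] [381.2 180.7]
tD [358.6 329.5] [359.8 331.9]
div1 [495.7 346.2] [486.8 344. ]
div2 [507.  201.7] [504.5 202.6]
mug [ 494.1 -434.1] [ 490.4 -428.4]
shR [ 610.2 -291.3] [ 617.1 -291.1]
bottle [ 710.6 -507.5] [ 708.4 -515.2]
```

Call:
arm_command --increments '[[[0.0, 0.0, -0.01], 2, 1]]'

```text
time: 0.3
eef_pos: [251.1, -516.1, 239.8]
tool_rot: [-179.8, 0.0, 23.9]
wrist_force: [0.5, -0.0, 0.0]
finger_gap: 1.0
```

The tool frame behaves as documented: it stays vertical and can only turn about its own z, so I can't lean it. Instead I'll hook the front finger inside the ring's near wall, draw the tin clear of the board, and then grasp it from above.

Call:
arm_command --increments '[[[0, 0, 0], -8.25, 1], [[0, 0, 0], -8.25, 1], [[0, 0, 0], -8.25, 1], [[0, 0, 0], -8.25, 1], [[0, 0, 0], -8.25, 1], [[0, 0, 0], -8.25, 1], [[0, 0, 0], -8.25, 1], [[0, 0, 0], -8.35, 1]]'

```text
time: 1.15
eef_pos: [251.5, -517.0, 241.1]
tool_rot: [-180.0, -0.0, 90.4]
wrist_force: [0.6, 0.0, -0.1]
finger_gap: 0.997
```

Call:
arm_command --increments '[[[0.028, 0.023, 0], 0, 1], [[0.028, 0.023, 0], 0, 1], [[0.028, 0.023, 0], 0, 1], [[0.028, 0.023, 0], 0, 1], [[0.028, 0.023, 0], 0, 1], [[0.028, 0.023, 0], 0, 1], [[0.028, 0.023, 0], 0, 1], [[0.028, 0.023, 0], 0, 1], [[0.028, 0.023, 0], 0, 1], [[0.028, 0.023, 0], 0, 1], [[0.028, 0.023, 0], 0, 1], [[0.03, 0.023, 0], 0, 1]]'

```text
time: 2.35
eef_pos: [528.1, -177.7, 241.2]
tool_rot: [180.0, 0.0, 90.1]
wrist_force: [-0.2, -0.3, -0.8]
finger_gap: 1.001
```

Call:
arm_command --increments '[[[0, 0, 0.01], 0, 1], [[0, 0, 0], 0, 1]]'

```text
time: 2.55
eef_pos: [526.6, -178.1, 229.6]
tool_rot: [-179.8, -0.0, 90.2]
wrist_force: [-0.1, 0.5, -0.4]
finger_gap: 1.002
```

```bash
python3 - <<'E'
from plant import robot,cams
import cv2,numpy as np
s=robot.get_state();print(s)
c=cams.read_camera("wrist");f=c["frame"];np.save("w1.npy",{k:np.array(v) for k,v in c.items()});cv2.imwrite("pics/w1.png",cv2.resize(f,(800,500),interpolation=cv2.INTER_CUBIC))
E
```

```text
{'time': 2.55, 'q': array([-1.98514818e+01,  1.67494934e+01,  9.21710990e+01, -3.81951655e-02,
        7.12733649e+01, -2.00070306e+01]), 'joint_vel': array([-1.95602044, -0.89673908, -0.48459477, -0.29827713,  1.01305311,
        0.12506712]), 'effort': array([ 1.08989462e+00, -4.02326167e+01, -2.39642876e+01,  1.02042428e-01,
       -1.71164190e-01,  1.31863996e-02]), 'eef_pos': array([ 526.58070886, -178.10246926,  229.64036451]), 'tool_rot': array([-1.79805382e+02, -3.24099119e-02,  9.01678177e+01]), 'wrist_force': array([-0.06659818,  0.54964112, -0.40551483]), 'moment': array([-0.03920681, -0.02403161, -0.00311209]), 'finger_gap': 1.0016512430502644}
```

View pics/w1.png

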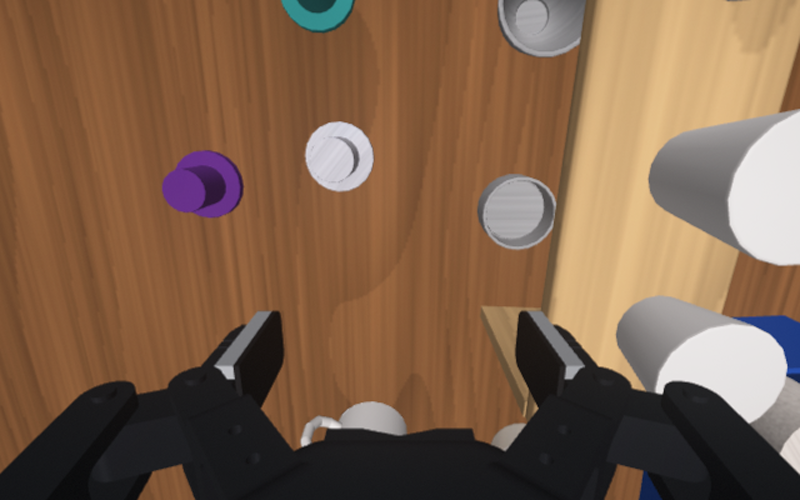

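The wrist view shows the tin rim centred at about (516,211), the stand post top at (331,160) and foot at (339,157), and the shelf's front edge running from (553,300) to (580,60).

```bash
python3 - <<'E'
import numpy as np
from h import *
c=np.load("w1.npy",allow_pickle=True).item()
g=lambda x,y:((x+.5)/1.25-.5,(y+.5)/1.25-.5)
for n,z,p in[("tin",28,(516.5,211)),("base",8,(514,209)),("foot",8,(339.5,157)),("post",48,(331,160)),("edge",150,(547,300)),("edge",150,(573,60)),("edgeTop",166,(553,300)),("edgeTop",166,(584,60))]: print(n,ray(c,*g(*p),z))
print(c["cam_to_world"][:3,3])
E
```

```text
tin [ 629.5 -173.2]
base [ 632.9 -175.2]
foot [ 471.2 -128.3]
post [ 470.4 -128.3]
edge [ 616.6 -204.7]
edge [615.5 -70.2]
edgeTop [ 613.6 -197.7]
edgeTop [614.4 -72.8]
[ 526.77783028 -106.4381357   373.22331501]
```

Call:
arm_command --increments '[[[0, 0, 0.025], 0, 1], [[0, 0, 0.025], 0, 1], [[0, 0, 0.025], 0, 1], [[0, 0, 0.025], 0, 1], [[0.0025, 0.002, 0.025], 0, 1], [[0, 0, 0.025], 0, 1], [[0, 0, 0.025], 0, 1], [[0, 0, 0.015], 0, 1], [[0, 0, 0.004], 0, 1], [[0, 0, 0], 0, 1]]'

```text
time: 3.6
eef_pos: [528.8, -177.3, 37.2]
tool_rot: [-180.0, -0.0, 90.0]
wrist_force: [0.2, -0.3, 0.1]
finger_gap: 0.996
```

```bash
python3 - <<'E'
from plant import robot,cams
import cv2,numpy as np
s=robot.get_state();print(s["eef_pos"],s["wrist_force"])
c=cams.read_camera("wrist");f=c["frame"];np.save("w2.npy",{k:np.array(v) for k,v in c.items()});cv2.imwrite("pics/w2.png",cv2.resize(f,(800,500),interpolation=cv2.INTER_CUBIC))
E
```

```text
[ 528.77641595 -177.2528099    37.22915959] [ 0.22272063 -0.2821828   0.09724551]
```

View pics/w2.png

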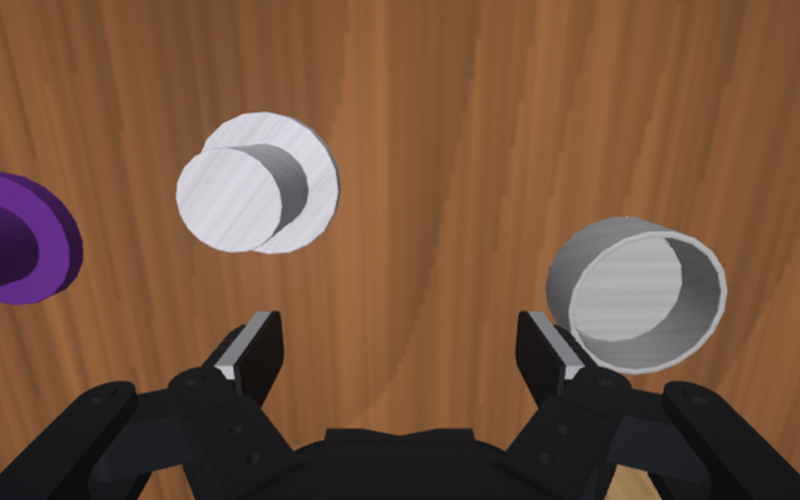

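The close view shows the rim centred at about (648,303), with the ring's front finger just short of it, and the post top at (229,200).

```bash
python3 - <<'E'
import numpy as np
from h import *
c=np.load("w2.npy",allow_pickle=True).item()
g=lambda x,y:((x+.5)/1.25-.5,(y+.5)/1.25-.5)
for n,z,p in[("tin",28,(648,303)),("post",48,(229,200)),("foot",8,(268,182))]: print(n,ray(c,*g(*p),z))
for z in(37,45,50,55): print(z,[ray(c,*g(*p),z).tolist() for p in((531,311),(545,312),(580,378),(558,375),(265,312),(217,378))])
E
```

```text
tin [ 633.1 -174.5]
post [ 470.9 -127.7]
foot [ 471.4 -126.5]
37 [[581.1, -174.0], [586.7, -174.4], [604.5, -204.7], [595.1, -203.2], [475.1, -174.6], [452.0, -204.9]]
45 [[578.1, -170.2], [583.4, -170.6], [600.3, -199.2], [591.4, -197.8], [478.1, -170.7], [456.3, -199.4]]
50 [[576.3, -167.8], [581.4, -168.2], [597.6, -195.7], [589.1, -194.4], [479.9, -168.3], [459.0, -195.9]]
55 [[574.5, -165.4], [579.4, -165.8], [595.0, -192.3], [586.8, -191.0], [481.8, -165.9], [461.6, -192.5]]
```

Call:
arm_command --increments '[[[0.002, 0.01, 0], 0, 1], [[0, 0.01, 0], 0, 1], [[0, 0.01, 0], 0, 1], [[0, 0.008, 0], 0, 1], [[0, 0, 0], 0, 1], [[0, 0, 0.008], 0, 1], [[0, 0, 0.008], 0, 1], [[0, 0, 0.005], 0, 1], [[0, 0, 0], 0, 1]]'

```text
time: 4.55
eef_pos: [568.3, -174.6, 16.9]
tool_rot: [179.9, 0.0, 90.0]
wrist_force: [0.1, 0.3, -0.1]
finger_gap: 0.999
```

Call:
arm_command --increments '[[[0, 0, 0.005], 0, 1], [[0, 0, 0.004], 0, 1], [[0, 0, 0.003], 0, 1], [[0, 0, 0], 0, 1]]'

```text
time: 4.95
eef_pos: [567.0, -174.3, 3.9]
tool_rot: [-180.0, -0.0, 90.0]
wrist_force: [0.3, 0.5, -0.0]
finger_gap: 1.001
```

Call:
arm_command --increments '[[[0, 0, 0.003], 0, 1], [[0, -0.004, 0], 0, 1], [[0, -0.004, 0], 0, 1], [[0, -0.004, 0], 0, 1], [[0, -0.005, 0], 0, 1], [[0, -0.006, 0], 0, 1], [[0, -0.007, 0], 0, 1], [[0, -0.007, 0], 0, 1], [[0, -0.007, 0], 0, 1], [[0, -0.007, 0], 0, 1], [[0, -0.007, 0], 0, 1], [[0, -0.007, 0], 0, 1]]'

```text
time: 6.15
eef_pos: [501.8, -174.4, 1.4]
tool_rot: [180.0, 0.0, 90.0]
wrist_force: [-0.1, -0.1, 0.4]
finger_gap: 1.002
```

Call:
arm_command --increments '[[[0, -0.007, 0], 0, 1], [[0, -0.006, 0], 0, 1], [[0, -0.004, 0], 0, 1], [[0, -0.003, 0], 0, 1], [[0, -0.002, 0], 0, 1], [[0, 0, 0], 0, 1], [[0, 0.003, 0], 0, 1], [[0, 0, -0.015], 0, 1], [[0, 0, -0.02], 0, 1], [[0, 0, 0], 0, 1]]'

```text
time: 7.15
eef_pos: [485.0, -175.0, 38.1]
tool_rot: [179.8, 0.1, 90.1]
wrist_force: [1.2, 0.6, -0.2]
finger_gap: 1.0
```

```bash
python3 - <<'E'
from plant import robot,cams
import cv2,numpy as np
s=robot.get_state();print(s["eef_pos"],s["wrist_force"])
c=cams.read_camera("wrist");f=c["frame"];np.save("w3.npy",{k:np.array(v) for k,v in c.items()});cv2.imwrite("pics/w3.png",cv2.resize(f,(800,500),interpolation=cv2.INTER_CUBIC))
E
```

```text
[ 485.04628314 -174.97118803   38.07459089] [ 1.19467717  0.58231137 -0.20263022]
```

View pics/w3.png

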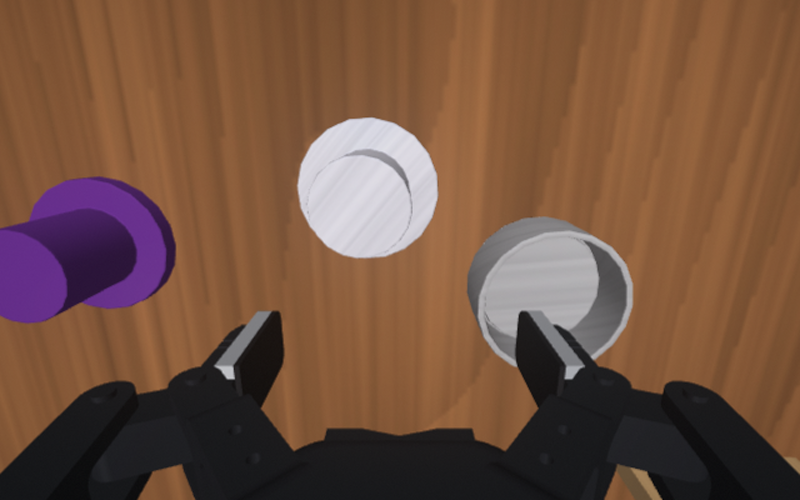

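The tin has come out upright with its base in; its rim centre is at about (556,301) and the post top at (359,205).

```bash
python3 - <<'E'
import numpy as np
from h import *
c=np.load("w3.npy",allow_pickle=True).item()
g=lambda x,y:((x+.5)/1.25-.5,(y+.5)/1.25-.5)
for n,z,p in[("tin",28,(556,301)),("post",48,(359,205)),("foot",8,(368,188))]: print(n,ray(c,*g(*p),z))
E
```

```text
tin [ 551.2 -171.8]
post [ 471.  -127.2]
foot [ 471.2 -127. ]
```

Call:
arm_command --increments '[[[0, 0.015, 0], 0, 1], [[0, 0.015, 0], 0, 1], [[0.001, 0.015, 0], 0, 1], [[0, 0.013, 0], 0, 1], [[0, 0.009, 0], 0, 1], [[0, 0, 0], 0, 1], [[0, 0, 0], 0, 1]]'

```text
time: 7.9
eef_pos: [547.5, -172.2, 33.4]
tool_rot: [-179.6, -0.1, 90.1]
wrist_force: [1.2, 0.5, -15.2]
finger_gap: 1.004
```

Call:
arm_command --increments '[[[0, 0, 0.012], 0, 1], [[0, 0, 0.012], 0, 1], [[0, 0, 0.008], 0, 1], [[0, 0, 0.004], 0, 1], [[0, 0, 0.003], 0, 1], [[0, 0, 0.001], 0, 1], [[0, 0, 0], 0, 1]]'

```text
time: 8.6
eef_pos: [550.5, -173.4, -3.5]
tool_rot: [180.0, 0.0, 90.0]
wrist_force: [-0.3, 0.4, -0.4]
finger_gap: 1.002
```

Call:
arm_command --increments '[[[0, 0.001, 0], 0, 0.85], [[0, 0, 0], 0, 0.7], [[0, 0, 0], 0, 0.6], [[0, 0, 0], 0, 0.6], [[0, 0, 0], 0, 0.6], [[0, 0, 0], 0, 0.6]]'

```text
time: 9.2
eef_pos: [551.8, -173.5, -2.5]
tool_rot: [179.9, 0.0, 90.0]
wrist_force: [-1.7, 0.1, 5.2]
finger_gap: 0.761
```

Call:
arm_command --increments '[[[0, 0, -0.004], 0, 0.5], [[0, 0, -0.006], 0, 0.5], [[-0.003, -0.008, 0], 0, 0.5], [[-0.003, -0.01, 0], 0, 0.5], [[-0.003, -0.01, 0], 0, 0.5], [[-0.003, -0.01, 0], 0, 0.5], [[0, -0.01, -0.01], 0, 0.5], [[0, -0.01, -0.02], 0, 0.5], [[0, 0, -0.025], 0, 0.5], [[0, 0, -0.025], 0, 0.5], [[0, 0, -0.01], 0, 0.5], [[0, 0, 0], 0, 0.5]]'

```text
time: 10.4
eef_pos: [493.9, -185.8, 98.0]
tool_rot: [179.8, 0.1, 90.0]
wrist_force: [0.1, 1.0, -0.8]
finger_gap: 0.765
```

```bash
python3 - <<'E'
from plant import robot,cams
import cv2,numpy as np
s=robot.get_state();print(s["eef_pos"],s["wrist_force"],s["finger_gap"])
c=cams.read_camera("wrist");f=c["frame"];np.save("w4.npy",{k:np.array(v) for k,v in c.items()});cv2.imwrite("pics/w4.png",cv2.resize(f,(800,500),interpolation=cv2.INTER_CUBIC))
E
```

```text
[ 493.90449072 -185.78239536   97.98540726] [ 0.08856886  1.04442798 -0.82637413] 0.764658005453362
```

View pics/w4.png

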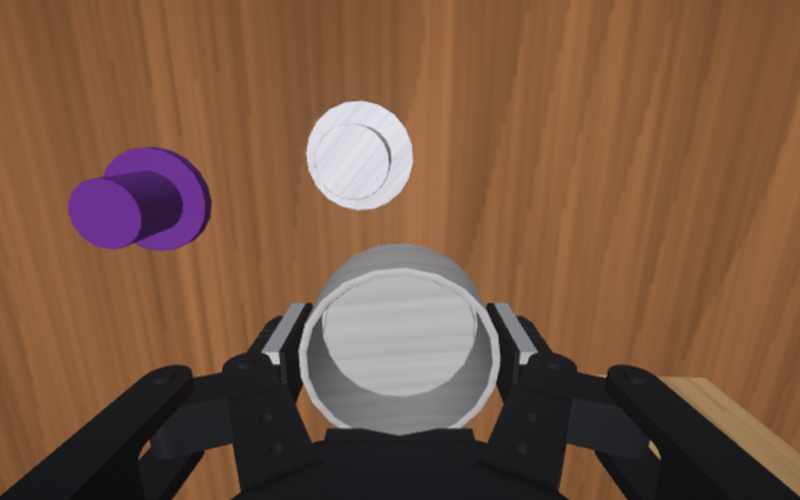

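The ring is held level with its base in. Its rim is centred at about (400,352), the post top at (352,161) and the foot at (360,156).

```bash
python3 - <<'E'
import numpy as np
from h import *
c=np.load("w4.npy",allow_pickle=True).item()
g=lambda x,y:((x+.5)/1.25-.5,(y+.5)/1.25-.5)
for n,z,p in[("L",128.5,(300,352)),("R",128.5,(500,352)),("top",128.5,(400,268)),("far",108,(400,396)),("basectr",108.5,(400,330)),("post",48,(352,161)),("foot",8,(360,155.5))]: print(n,ray(c,*g(*p),z))
E
```

```text
L [ 461.6 -182.3]
R [ 526.2 -182.3]
top [ 493.8 -153.6]
far [ 494.1 -214.4]
basectr [ 494.  -185.2]
post [ 471.1 -127.6]
foot [ 471.2 -127.3]
```

Call:
arm_command --increments '[[[0.015, -0.006, 0], 0, 0.5], [[0.015, -0.006, 0], 0, 0.5], [[0.015, -0.006, 0], 0, 0.5], [[0.013, -0.005, 0], 0, 0.5], [[0, 0, 0.015], 0, 0.5], [[0, 0, 0.015], 0, 0.5], [[0, 0, 0.01], 0, 0.5], [[0, 0, 0], 0, 0.5], [[0, 0, 0], 0, 0.5]]'

```text
time: 11.35
eef_pos: [470.4, -127.2, 56.4]
tool_rot: [-180.0, 0.0, 90.1]
wrist_force: [0.9, -0.5, -0.5]
finger_gap: 0.759
```

Call:
arm_command --increments '[[[0, 0, 0.006], 0, 0.5], [[0, 0, 0.005], 0, 0.5], [[0, 0, 0.004], 0, 0.5], [[0, 0, 0.004], 0, 0.5], [[0, 0, 0.005], 0, 0.5], [[0, 0, 0.006], 0, 0.5], [[0, 0, 0.006], 0, 0.5], [[0, 0, 0.005], 0, 0.5], [[0, 0, 0.004], 0, 0.5], [[0, 0, 0.002], 0, 0.5], [[0, 0, 0], 0, 0.5]]'

```text
time: 12.45
eef_pos: [470.1, -127.4, 9.0]
tool_rot: [-180.0, -0.0, 90.0]
wrist_force: [-1.2, 0.1, -0.5]
finger_gap: 0.761
```

Call:
arm_command --increments '[[[0, 0, 0.0015], 0, 0.5], [[0, 0, 0], 0, 0.5]]'

```text
time: 12.65
eef_pos: [470.4, -127.5, 7.9]
tool_rot: [180.0, 0.0, 90.0]
wrist_force: [1.0, -0.2, -0.1]
finger_gap: 0.764
```

Call:
arm_command --increments '[[[0, 0, 0.0015], 0, 0.5], [[0, 0, 0], 0, 0.5]]'

```text
time: 12.85
eef_pos: [470.2, -127.4, 6.3]
tool_rot: [-180.0, 0.0, 90.0]
wrist_force: [0.0, -0.6, -0.3]
finger_gap: 0.761
```

Call:
arm_command --increments '[[[0, 0, 0.001], 0, 0.5], [[0, 0, 0], 0, 0.5]]'

```text
time: 13.05
eef_pos: [470.3, -127.4, 5.8]
tool_rot: [180.0, 0.0, 90.0]
wrist_force: [-1.6, 0.7, 5.5]
finger_gap: 0.768
```

Call:
arm_command --increments '[[[0, 0, 0], 0, 0.8], [[0, 0, 0], 0, 0.9], [[0, 0, 0], 0, 0.95], [[0, 0, -0.01], 0, 0.95], [[0, 0, -0.02], 0, 0.95], [[0, 0, -0.03], 0, 0.95], [[0, 0, -0.04], 0, 0.95], [[0, 0, 0], 0, 0.95], [[0, 0, 0], 0, 0.95]]'

```text
time: 13.95
eef_pos: [470.7, -127.5, 106.6]
tool_rot: [179.8, 0.0, 90.0]
wrist_force: [-0.7, 0.1, -0.8]
finger_gap: 0.947
```

```bash
python3 - <<'E'
from plant import robot,cams
import cv2,numpy as np
s=robot.get_state();print(s["eef_pos"],s["wrist_force"],s["finger_gap"])
c=cams.read_camera("wrist");f=c["frame"];np.save("w5.npy",{k:np.array(v) for k,v in c.items()});cv2.imwrite("pics/w5.png",cv2.resize(f,(800,500),interpolation=cv2.INTER_CUBIC))
E
```

```text
[ 470.74493588 -127.53695925  106.59222842] [-0.7445283   0.11889165 -0.75022147] 0.9472405007977702
```

View pics/w5.png

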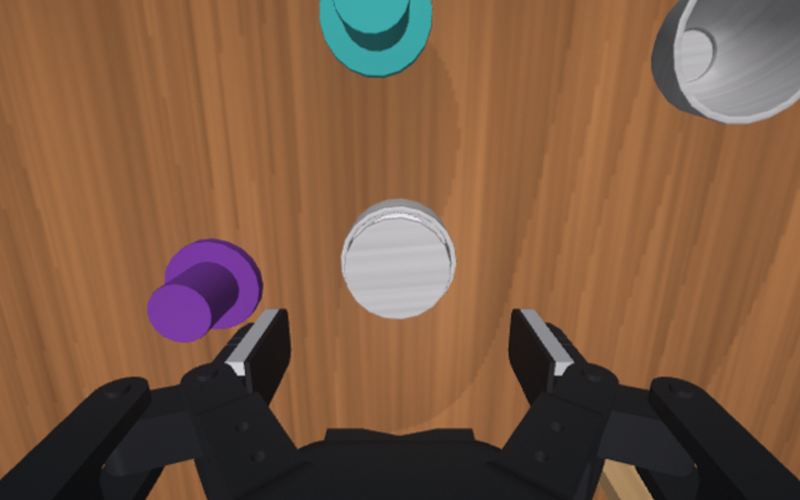

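The base is up on the post, centred at about (398,268), and the ring is down on the foot. To get the fingertip height for gripping the thin disc, I'll touch the bare table lightly at the gripping width.

```bash
python3 - <<'E'
import numpy as np
from h import *
c=np.load("w5.npy",allow_pickle=True).item()
g=lambda x,y:((x+.5)/1.25-.5,(y+.5)/1.25-.5)
for p in[(398.5,268),(344,268),(453,268),(398.5,218),(398.5,319)]: print(ray(c,*g(*p),53))
E
```

```text
[ 470.3 -125. ]
[ 441.5 -125. ]
[ 499.1 -124.9]
[470.3 -98. ]
[ 470.3 -154.6]
```

Call:
arm_command --increments '[[[-0.03, 0, 0], 0, 0.71], [[-0.035, 0, 0], 0, 0.71], [[-0.035, 0, 0], 0, 0.71], [[0, 0, 0.025], 0, 0.71], [[0, 0, 0.025], 0, 0.71], [[0, 0, 0.025], 0, 0.71], [[0, 0, 0.015], 0, 0.71], [[0, 0, 0.008], 0, 0.71], [[0, 0, 0.002], 0, 0.71], [[0, 0, 0], 0, 0.71], [[0, 0, 0], 0, 0.71]]'

```text
time: 15.1
eef_pos: [470.8, -227.6, 5.9]
tool_rot: [179.9, 0.0, 90.0]
wrist_force: [0.2, 1.0, -0.2]
finger_gap: 0.712
```

Call:
arm_command --increments '[[[0, 0, 0.003], 0, 0.71], [[0, 0, 0.001], 0, 0.71], [[0, 0, 0], 0, 0.71]]'

```text
time: 15.4
eef_pos: [470.3, -227.4, 1.5]
tool_rot: [180.0, 0.0, 90.0]
wrist_force: [-0.0, -0.4, 0.2]
finger_gap: 0.706
```

Call:
arm_command --increments '[[[0, 0, 0.0015], 0, 0.71], [[0, 0, 0], 0, 0.71]]'

```text
time: 15.6
eef_pos: [470.3, -227.4, -0.2]
tool_rot: [-180.0, 0.0, 90.0]
wrist_force: [-0.6, 0.7, -0.3]
finger_gap: 0.71
```

Call:
arm_command --increments '[[[0, 0, 0.0015], 0, 0.71], [[0, 0, 0], 0, 0.71]]'

```text
time: 15.8
eef_pos: [470.2, -227.4, -1.9]
tool_rot: [-180.0, -0.0, 90.0]
wrist_force: [-0.7, 1.1, -0.1]
finger_gap: 0.708
```

Call:
arm_command --increments '[[[0, 0, 0.0015], 0, 0.71], [[0, 0, 0], 0, 0.71]]'

```text
time: 16.0
eef_pos: [470.3, -227.4, -3.4]
tool_rot: [-180.0, -0.0, 90.0]
wrist_force: [0.6, 0.9, -0.1]
finger_gap: 0.709
```

Call:
arm_command --increments '[[[0, 0, 0.001], 0, 0.71], [[0, 0, 0], 0, 0.71]]'

```text
time: 16.2
eef_pos: [470.3, -227.4, -4.3]
tool_rot: [-180.0, -0.0, 90.0]
wrist_force: [-0.3, 0.6, -0.4]
finger_gap: 0.713
```

Call:
arm_command --increments '[[[0, 0, 0.001], 0, 0.71], [[0, 0, 0], 0, 0.71]]'

```text
time: 16.4
eef_pos: [470.4, -227.5, -5.2]
tool_rot: [180.0, 0.0, 90.0]
wrist_force: [-0.5, -0.4, -0.3]
finger_gap: 0.707
```

Call:
arm_command --increments '[[[0, 0, 0.001], 0, 0.71], [[0, 0, 0], 0, 0.71]]'

```text
time: 16.6
eef_pos: [470.4, -227.5, -5.2]
tool_rot: [180.0, 0.0, 90.0]
wrist_force: [-2.3, 0.7, 9.0]
finger_gap: 0.711
```

Call:
arm_command --increments '[[[0, 0, 0.001], 0, 0.71], [[0, 0, 0], 0, 0.71]]'

```text
time: 16.8
eef_pos: [470.4, -227.5, -5.3]
tool_rot: [180.0, 0.0, 90.0]
wrist_force: [-4.2, 1.0, 16.7]
finger_gap: 0.712
```

Call:
arm_command --increments '[[[0, 0, -0.02], 0, 0.76], [[0, 0, -0.03], 0, 0.76], [[0, 0, -0.035], 0, 0.76], [[0.03, 0, 0], 0, 0.76], [[0.035, 0, 0], 0, 0.76], [[0.0365, 0, 0], 0, 0.76], [[0, 0, 0], 0, 0.76], [[0, 0, 0.015], 0, 0.76], [[0, 0, 0], 0, 0.76], [[0, 0, 0], 0, 0.76]]'

```text
time: 17.8
eef_pos: [470.2, -126.3, 62.7]
tool_rot: [-180.0, 0.0, 90.0]
wrist_force: [0.4, -0.3, 0.3]
finger_gap: 0.76
```

Call:
arm_command --increments '[[[0, 0, 0.006], 0, 0.76], [[0, 0, 0.006], 0, 0.76], [[0, 0, 0.005], 0, 0.76], [[0, 0, 0.003], 0, 0.76], [[0, 0, 0], 0, 0.76], [[0, 0, 0], 0, 0.76]]'

```text
time: 18.4
eef_pos: [470.3, -125.9, 42.8]
tool_rot: [-180.0, 0.0, 90.0]
wrist_force: [-0.5, -0.9, 0.1]
finger_gap: 0.762
```

Call:
arm_command --increments '[[[0, 0, 0], 0, 0.7], [[0, 0, 0], 0, 0.6], [[0, 0, 0], 0, 0.5], [[0, 0, 0], 0, 0.5], [[0, 0, 0], 0, 0.5], [[0, 0, 0], 0, 0.5]]'

```text
time: 19.0
eef_pos: [470.5, -125.9, 43.8]
tool_rot: [180.0, 0.0, 90.0]
wrist_force: [-1.4, 0.5, 6.6]
finger_gap: 0.631
```

Call:
arm_command --increments '[[[0, 0, 0], 0, 0.7], [[0, 0, 0], 0, 0.74], [[0, 0, 0.002], 0, 0.74], [[0, 0, 0], 0, 0.74], [[0, 0, 0], 0, 0.74]]'

```text
time: 19.5
eef_pos: [470.2, -125.9, 40.6]
tool_rot: [-180.0, -0.0, 90.0]
wrist_force: [-0.3, -1.1, -0.1]
finger_gap: 0.74
```

Call:
arm_command --increments '[[[0, 0, 0], 0, 0.68], [[0, 0, 0], 0, 0.6], [[0, 0, 0], 0, 0.5], [[0, 0, 0], 0, 0.5], [[0, 0, 0], 0, 0.5]]'

```text
time: 20.0
eef_pos: [470.3, -125.9, 41.5]
tool_rot: [180.0, 0.0, 90.0]
wrist_force: [-2.3, 1.3, 6.2]
finger_gap: 0.628
```

Call:
arm_command --increments '[[[0, 0, 0], 0, 0.66], [[0, 0, 0], 0, 0.7], [[0, 0, -0.0015], 0, 0.7], [[0, 0, 0], 0, 0.7], [[0, 0, 0], 0, 0.65], [[0, 0, 0], 0, 0.6], [[0, 0, 0], 0, 0.5], [[0, 0, 0], 0, 0.5], [[0, 0, 0], 0, 0.5]]'

```text
time: 20.9
eef_pos: [470.3, -125.9, 43.1]
tool_rot: [180.0, 0.0, 90.0]
wrist_force: [-2.3, 0.6, 8.1]
finger_gap: 0.631
```

Call:
arm_command --increments '[[[0, 0, -0.003], 0, 0.5], [[0, 0, -0.005], 0, 0.5], [[0, 0, -0.015], 0, 0.5], [[0, 0, -0.03], 0, 0.5], [[0, 0, -0.03], 0, 0.5], [[0, 0, 0], 0, 0.5], [[0, 0, 0], 0, 0.5]]'

```text
time: 21.6
eef_pos: [470.3, -125.9, 125.7]
tool_rot: [179.9, 0.0, 90.0]
wrist_force: [0.3, 0.2, 0.3]
finger_gap: 0.629
```

```bash
python3 - <<'E'
from plant import robot,cams
import cv2,numpy as np
s=robot.get_state();print(s["eef_pos"],s["wrist_force"],s["finger_gap"])
c=cams.read_camera("wrist");f=c["frame"];np.save("w6.npy",{k:np.array(v) for k,v in c.items()});cv2.imwrite("pics/w6.png",cv2.resize(f,(800,500),interpolation=cv2.INTER_CUBIC))
E
```

```text
[ 470.33338068 -125.92544773  125.67750245] [0.29904882 0.23978672 0.25882174] 0.6293759562394488
```

View pics/w6.png

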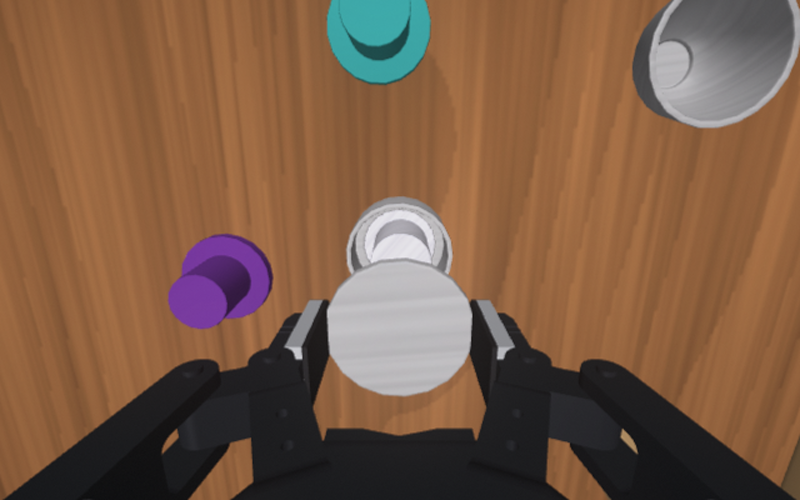

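Call:
arm_command --increments '[[[0.015, -0.001, 0], 0, 0.5], [[0.03, -0.003, 0], 0, 0.5], [[0.036, -0.003, 0], 0, 0.5], [[0.036, -0.003, 0], 0, 0.5], [[0.036, -0.003, 0], 0, 0.5], [[0.036, -0.004, 0], 0, 0.5], [[0.036, -0.004, 0], 0, 0.5], [[0.036, -0.004, 0], 0, 0.5], [[0.036, -0.004, 0], 0, 0.5], [[0.036, -0.004, 0], 0, 0.5], [[0.033, -0.002, 0], 0, 0.5], [[0.025, -0.002, 0], 0, 0.5]]'

```text
time: 22.85
eef_pos: [431.2, 267.3, 124.0]
tool_rot: [-179.9, 0.1, 90.1]
wrist_force: [1.0, 0.0, -0.0]
finger_gap: 0.624
```

Call:
arm_command --increments '[[[0, 0, 0], -4, 0.5], [[0, 0, 0.02], -4, 0.5], [[0, 0, 0.025], 0, 0.5], [[0, 0, 0.025], 0, 0.5], [[0, 0, 0], 0, 0.5], [[0, 0, 0], 0, 0.5]]'

```text
time: 23.45
eef_pos: [432.1, 265.2, 54.7]
tool_rot: [-179.9, 0.0, 98.1]
wrist_force: [-0.3, -0.2, -0.8]
finger_gap: 0.632
```

Over the small compartment. Lowering to near the floor, then in fine steps.

Call:
arm_command --increments '[[[0, 0, 0.015], 0, 0.5], [[0, 0, 0.015], 0, 0.5], [[0, 0, 0.01], 0, 0.5], [[0, 0, 0.007], 0, 0.5], [[0, 0, 0.004], 0, 0.5], [[0, 0, 0], 0, 0.5], [[0, 0, 0], 0, 0.5]]'

```text
time: 24.15
eef_pos: [433.3, 265.2, 4.7]
tool_rot: [180.0, -0.0, 98.0]
wrist_force: [0.2, -0.2, -0.4]
finger_gap: 0.628
```

Call:
arm_command --increments '[[[0, 0, 0.0015], 0, 0.5], [[0, 0, 0.001], 0, 0.5], [[0, 0, 0], 0, 0.5]]'

```text
time: 24.45
eef_pos: [433.0, 265.0, 1.8]
tool_rot: [180.0, 0.0, 98.0]
wrist_force: [0.0, -0.8, -0.1]
finger_gap: 0.628
```

Call:
arm_command --increments '[[[0, 0, 0.001], 0, 0.5], [[0, 0, 0], 0, 0.5]]'

```text
time: 24.65
eef_pos: [432.9, 265.0, 0.7]
tool_rot: [-180.0, 0.0, 98.0]
wrist_force: [-0.9, -0.1, -0.2]
finger_gap: 0.626
```

Call:
arm_command --increments '[[[0, 0, 0.0008], 0, 0.5], [[0, 0, 0], 0, 0.5]]'

```text
time: 24.85
eef_pos: [433.0, 265.1, 0.5]
tool_rot: [180.0, 0.0, 98.0]
wrist_force: [-0.4, -0.4, 4.7]
finger_gap: 0.63
```

Call:
arm_command --increments '[[[0, 0, 0.0008], 0, 0.5], [[0, 0, 0], 0, 0.5]]'

```text
time: 25.05
eef_pos: [433.0, 265.1, 0.5]
tool_rot: [180.0, -0.0, 98.0]
wrist_force: [-2.4, -2.2, 11.4]
finger_gap: 0.629
```

Call:
arm_command --increments '[[[0, 0, -0.001], 0, 0.62], [[0, 0, 0], 0, 0.66], [[0, 0, 0], 0, 0.7], [[0, 0, 0], 0, 0.74], [[0, 0, -0.005], 0, 0.74], [[0, 0, -0.015], 0, 0.74], [[0, 0, -0.03], 0, 0.74], [[0, 0, -0.04], 0, 0.74], [[0, 0, -0.04], 0, 0.74], [[0, 0, 0], 0, 0.74], [[0, 0, 0], 0, 0.74]]'

```text
time: 26.15
eef_pos: [433.2, 265.2, 131.1]
tool_rot: [179.9, -0.0, 98.0]
wrist_force: [-0.0, -0.1, -1.1]
finger_gap: 0.739
```

```bash
python3 - <<'E'
from plant import robot,cams
import cv2,numpy as np
s=robot.get_state();print(s["eef_pos"],s["wrist_force"],s["finger_gap"])
c=cams.read_camera("wrist");f=c["frame"];np.save("w7.npy",{k:np.array(v) for k,v in c.items()});cv2.imwrite("pics/w7.png",cv2.resize(f,(800,500),interpolation=cv2.INTER_CUBIC))
E
```

```text
[433.22756263 265.23105252 131.13261372] [-0.01347504 -0.11322375 -1.11444261] 0.7385373277042409
```

View pics/w7.png

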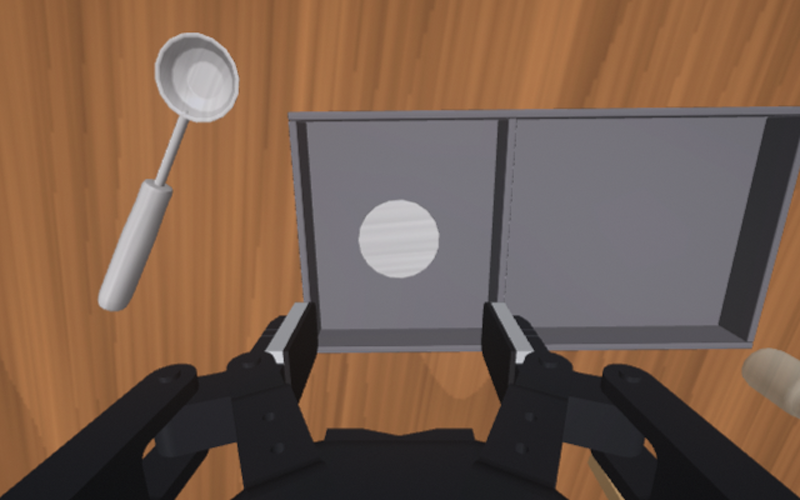

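The base lies flat in the small compartment at about (399,239), and the large compartment is empty. Next I go back for the ring.

```bash
python3 - <<'E'
import numpy as np
from h import *
c=np.load("w7.npy",allow_pickle=True).item()
g=lambda x,y:((x+.5)/1.25-.5,(y+.5)/1.25-.5)
q=np.array([ray(c,*g(*p),4) for p in[(516,119),(766,117),(720,326),(504,328)]]);print(q,q.mean(0),ray(c,*g(399,239),9))
E
```

```text
[[497.6 355.2]
 [659.  379.4]
 [684.2 230.6]
 [522.2 206. ]] [590.75 292.8 ] [433.2 265.4]
```

Call:
arm_command --increments '[[[0, 0, 0], 4, 0.95], [[0, 0, 0], 4, 0.95], [[-0.03, 0.003, 0], 0, 0.95], [[-0.037, 0.0035, 0], 0, 0.95], [[-0.037, 0.0035, 0], 0, 0.95], [[-0.037, 0.0035, 0], 0, 0.95], [[-0.037, 0.0035, 0], 0, 0.95], [[-0.037, 0.0035, 0], 0, 0.95], [[-0.037, 0.0035, 0], 0, 0.95], [[-0.037, 0.0035, 0], 0, 0.95], [[-0.037, 0.0035, 0], 0, 0.95], [[-0.037, 0.0035, 0], 0, 0.95]]'

```text
time: 27.4
eef_pos: [466.5, -99.2, 128.4]
tool_rot: [-179.8, -0.1, 90.0]
wrist_force: [0.3, -0.4, -0.6]
finger_gap: 0.95
```

Call:
arm_command --increments '[[[-0.025, 0.002, 0], 0, 0.95], [[-0.0045, 0.0005, 0], 0, 0.95], [[0, 0, 0.02], 0, 0.95], [[0, 0, 0.02], 0, 0.95], [[0, 0, 0], 0, 0.95], [[0, 0, 0], 0, 0.95]]'

```text
time: 28.0
eef_pos: [469.7, -126.6, 89.6]
tool_rot: [-179.9, -0.0, 90.1]
wrist_force: [0.7, 0.7, 0.7]
finger_gap: 0.948
```

Call:
arm_command --increments '[[[0, 0, 0.02], 0, 0.95], [[0, 0, 0.02], 0, 0.95], [[0, 0.0005, 0.02], 0, 0.95], [[0, 0, 0.012], 0, 0.95], [[0, 0, 0.008], 0, 0.95], [[0, 0, 0.004], 0, 0.95], [[0, 0, 0], 0, 0.95], [[0, 0, 0], 0, 0.8], [[0, 0, 0], 0, 0.65], [[0, 0, 0], 0, 0.5], [[0, 0, 0], 0, 0.5], [[0, 0, 0], 0, 0.5]]'

```text
time: 29.2
eef_pos: [471.3, -127.5, 7.6]
tool_rot: [179.9, 0.0, 90.0]
wrist_force: [-0.6, 0.6, 6.4]
finger_gap: 0.763
```

Call:
arm_command --increments '[[[0, 0, 0], 0, 0.5], [[0, 0, -0.004], 0, 0.5], [[0, 0, -0.01], 0, 0.5]]'

```text
time: 29.5
eef_pos: [470.4, -127.3, 20.5]
tool_rot: [-179.9, -0.0, 90.0]
wrist_force: [-0.2, 0.8, -0.4]
finger_gap: 0.76
```

Call:
arm_command --increments '[[[0, 0, -0.02], 0, 0.5], [[0, 0, -0.03], 0, 0.5], [[0, 0, -0.035], 0, 0.5], [[0, 0, -0.015], 0, 0.5], [[0.02, 0.005, 0], 0, 0.5], [[0.035, 0.01, 0], 0, 0.5], [[0.035, 0.01, 0], 0, 0.5], [[0.035, 0.01, 0], 0, 0.5], [[0.035, 0.01, 0], 0, 0.5], [[0.035, 0.01, 0], 0, 0.5], [[0.035, 0.01, 0], 0, 0.5], [[0.035, 0.01, 0], 0, 0.5]]'

```text
time: 30.7
eef_pos: [545.8, 139.2, 121.1]
tool_rot: [179.9, -0.0, 90.1]
wrist_force: [0.1, -1.3, -0.0]
finger_gap: 0.759
```

Call:
arm_command --increments '[[[0.035, 0.01, 0], 0, 0.5], [[0.035, 0.01, 0], 0, 0.5], [[0.035, 0.01, 0], 0, 0.5], [[0.03, 0.008, 0], 0, 0.5], [[0.017, 0.0035, 0], 0, 0.5], [[0, 0, 0], -4.3, 0.5], [[0, 0, 0], -4.3, 0.5], [[0, 0, 0], 0, 0.5], [[0, 0, 0], 0, 0.5]]'

```text
time: 31.6
eef_pos: [586.8, 289.1, 120.5]
tool_rot: [-180.0, 0.0, 98.5]
wrist_force: [0.4, -0.2, -0.2]
finger_gap: 0.761
```

Call:
arm_command --increments '[[[0, 0, 0.025], 0, 0.5], [[0, 0, 0.025], 0, 0.5], [[0, 0, 0.025], 0, 0.5], [[0, 0, 0.018], 0, 0.5], [[0, 0, 0.01], 0, 0.5], [[0, 0, 0.006], 0, 0.5], [[0, 0, 0.004], 0, 0.5], [[0, 0, 0], 0, 0.5], [[0, 0, 0], 0, 0.5]]'

```text
time: 32.5
eef_pos: [587.5, 289.9, 8.0]
tool_rot: [179.9, -0.0, 98.6]
wrist_force: [-0.3, -0.8, -1.5]
finger_gap: 0.76
```

Call:
arm_command --increments '[[[0, 0, 0.0015], 0, 0.5], [[0, 0, 0.001], 0, 0.5], [[0, 0, 0], 0, 0.5]]'

```text
time: 32.8
eef_pos: [587.0, 289.7, 4.8]
tool_rot: [180.0, 0.0, 98.6]
wrist_force: [0.2, -0.1, -0.1]
finger_gap: 0.762
```

Call:
arm_command --increments '[[[0, 0, 0.001], 0, 0.5], [[0, 0, 0], 0, 0.5]]'

```text
time: 33.0
eef_pos: [586.9, 289.6, 3.6]
tool_rot: [-180.0, 0.0, 98.6]
wrist_force: [0.4, 0.8, 0.0]
finger_gap: 0.759
```

Call:
arm_command --increments '[[[0, 0, 0.001], 0, 0.5], [[0, 0, 0], 0, 0.5]]'

```text
time: 33.2
eef_pos: [587.0, 289.6, 3.3]
tool_rot: [180.0, 0.0, 98.6]
wrist_force: [-2.2, -0.2, 3.9]
finger_gap: 0.761
```

Contact with the floor. Releasing and backing off, then a last look.

Call:
arm_command --increments '[[[0, 0, 0], 0, 0.78], [[0, 0, 0], 0, 0.83], [[0, 0, 0], 0, 0.88], [[0, 0, 0], 0, 0.9], [[0, 0, -0.01], 0, 0.9], [[0, 0, -0.02], 0, 0.9], [[0, 0, -0.035], 0, 0.9], [[0, 0, -0.04], 0, 0.9], [[0, 0, -0.04], 0, 0.9], [[0, 0, -0.04], 0, 0.9], [[0, 0, -0.04], 0, 0.9], [[0, 0, 0], 0, 0.9]]'

```text
time: 34.4
eef_pos: [589.7, 291.0, 235.7]
tool_rot: [179.2, -0.2, 98.6]
wrist_force: [0.5, -0.4, -0.6]
finger_gap: 0.9
```

Call:
arm_command --increments '[[[-0.04, -0.03, -0.01], 0, 0.9], [[-0.04, -0.03, 0], 0, 0.9], [[-0.04, -0.03, 0], 0, 0.9], [[-0.04, -0.03, 0], 0, 0.9], [[-0.04, -0.03, 0], 0, 0.9], [[-0.04, -0.03, 0], 0, 0.9], [[-0.04, -0.03, 0], 0, 0.9], [[-0.03, -0.02, 0], 0, 0.9], [[0, 0, 0], 0, 0.9], [[0, 0, 0], 0, 0.9]]'

```text
time: 35.4
eef_pos: [406.5, -50.7, 237.8]
tool_rot: [179.9, -0.0, 98.5]
wrist_force: [0.1, -0.6, 0.2]
finger_gap: 0.9
```

```bash
python3 - <<'E'
from plant import robot,cams
import cv2,numpy as np
s=robot.get_state();print(s["time"],s["eef_pos"],s["wrist_force"],s["finger_gap"])
a=cams.read_camera("scene")["frame"]
cv2.imwrite("pics/end.png",cv2.resize(a[120:320,170:500],(800,485),interpolation=cv2.INTER_CUBIC))
E
```

```text
35.4 [406.46000641 -50.7450851  237.79032462] [ 0.11326368 -0.58041134  0.17767357] 0.9002799101044258
```

View pics/end.png

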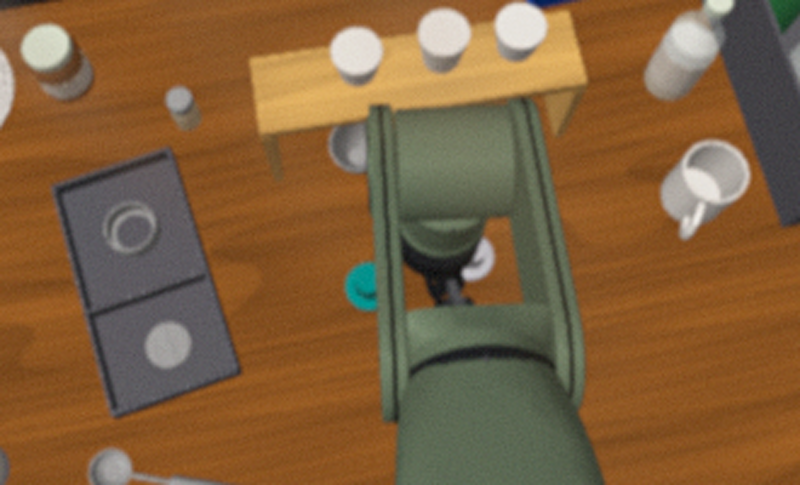

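The ring stands upright in the large compartment at (130,228) and the base lies flat in the small one at (167,345). The basin, mug, salt cellar and cups are standing where they were. Handing in.

```bash
python3 -c "
from plant import ticket
print(ticket.finish_job())"
```

```text
the job is handed in; nothing more can be done
None
```

The job is handed in after 35.4 s of the 72 s. The last picture shows the base flat in the tray's small compartment and the ring standing upright in the large one. The mug, the salt cellar and the cups on the shelf look untouched. The basin is partly hidden behind the arm in that picture, but it was never approached.

- **Getting the tin out:** I could not lean the tool the suggested 40 degrees, because the interface only shifts it and turns it about its own z. Instead I hooked the open front finger inside the ring's near wall and drew the tin, base in, clear of the board. I then gripped it from above.
- **Unmoulding and placing:** I lowered the tin over the stand until it touched the foot, and the picture showed the base up on the post. The base and the ring were each set down by force-checked contact. The base was released at most about 1.5 mm above the tray floor.
- **Shelf contact:** while sliding over the tin to grip it, the wrist showed a brief downward force of about 15 N. I think a gripper knuckle brushed the fixed shelf board; this is well under the 40 N limit, and nothing visibly moved. That was the only check that came out unexpected.

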